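# Hang the hooked specimen tray on the slotted display stand

### The arm

A 7-joint arm with a two-finger parallel gripper is mounted at the origin on the work surface. World frame = base frame: x ahead of the robot, y to its left, z up, the work surface at z = 0. Lengths are in m, angles in rad, forces in N, time in s.
With the tool pointing down it reaches from about 0.4 to 0.875 m from the base axis. Payload 6.5 kg.
Tool frame: the origin (TCP) lies midway between the tips of the shut fingers; the grasp point (between the pads) lies 19 mm behind it; z points along the fingers, y is the line along which they close (so a half turn about z gives the same grasp; the last joint's range is limited). The gripper opens to 85 mm and grips with 20 to 120 N. Pads are 22 mm wide; open, the fingers measure 114 mm over their backs; the gripper's body (76 mm by 85 mm) begins 54 mm behind the grasp point. The pads swing forward as they close: fully open they stand 13 mm farther back than shut.
Start: joints at [1.253, 0.536, -0.004, 1.538, 0.003, 1.067, -0.071], TCP at [0.162, -0.629, 0.231] pointing down, gripper open.
Joint ranges: [-2.7, 2.7], [-0.37, 2.16], [-1.27, 1.26], [0.24, 2.4], [-1.31, 4.45], [0.19, 1.91], [-2.76, 2.76]. Speed limits (rad/s): [2.39, 2.39, 3.14, 3.14, 3.14, 3.14, 3.14].

### API

Orientations are given as a unit quaternion [x, y, z, w].
In Python, from station import monitor, eyes, ctrl gives the robot as it stands.
- The arm moves only by the tool play_rows, never from a script. Its arguments are lists of equal length, an entry for each row: "hand": the opening, from 0 (shut) to 1 (fully open); "slide": the shift along the tool's x, y, z in cm, a list of three; "yaw": the turn about the tool's z in degrees. A call has 1 to 8 rows; each row shifts and turns the commanded pose from where the row before left it, along the tool's axes as they then stand; what a row does not reach is not made up. A row lasts 1/12 s, in which the tool goes at most 41.7 mm and 7.16 degrees, less where a joint would pass 70% of its speed; a pose out of reach is approached as far as the arm can. A call is refused whole if a number of a shift passes 4.17 or a number of a turn 7.16, either way. A call with a gripper value outside its range is refused whole. The fingers move at their own pace and stop on an object; "force" is the grip in N (left out, the last holds). Time passes only in rows, so rows that do not move let the fingers close. It gives the time, the measured TCP pose, the force, the opening and the grip force at its end, in the units of the state.
- monitor.get_state(): the state, without advancing time (a new reading comes with each control period).
- eyes.read_camera(name): name is "side" or "top" or "wrist"; returns a dict with "img" (384x512x3 uint8, red, green, blue), "vertical_fov" (degrees; the focal length in pixels is half the picture's height over the tangent of half this angle, whatever the lens; pixels are square), "cx", "cy" (the principal point, pixels), "T" (4x4, takes a point from camera to world coordinates); the wrist camera has in their place "hand_eye" (4x4, takes a point from camera to tool coordinates, whose origin is the TCP and whose axes are the flange's). Camera axes: x right, y up, looking along -z (the intrinsics and any distortion apply to the point x, -y, -z); pixel columns grow to the right and rows downward; lengths in m; the calibration is good to about 2 mm. A picture is of the moment at which its call begins: read the wrist's pose just before it. There is no depth.
- ctrl.job_done(): hands the job in; it is judged then, once.
The state is a dict: "t": time; "joint_pos": joint angles; "joint_velocities": joint speeds; "tau": joint torques, N m; "tool_pos": TCP position; "eef_rot": TCP orientation; "contact_force": force on the tool from outside, world axes, zero at the start; "moment": the same for the moment, N m; "gripper_width": finger opening in m; "gripper_force": force on a finger pad.
Only numpy, scipy, OpenCV 4.12 (cv2) and the standard library are available. Lean on these libraries where they do the work, as an engineer would, in place of code of your own. Each camera call takes 0.05 s, during which the arm holds its last target. There are 200 camera calls.

### The job

At the gem bench, take the loose aluminium specimen tray that has two hooked tabs on its back and hang it on the dark slotted stand: put both tabs through the empty upper pair of slots and push the tray down until the hooks are fully home and it hangs level. Let go of it, and leave the look-alike tray without tabs standing where it is.

Things in the scene. Friction and masses are not known exactly. Their poses are not given: they have to be found in the camera images.
- hook_tray_grip (a point): Tray to hang: loose aluminium, 0.35 kg, floor 90 (x) by 150 (y) mm, rims 12 high, tabbed flange 45 high along its back. Point: centre of its black upright carry grip (50 along x, 16 along y, top 29 above the point), 33 above the tray's underside; the fingers close along y from above, 60 mm free each side. x to the tabbed back, y across, z up.
- hook_tray_tabs (a point): Same tray: point on the flange's back face, midway between its two tabs (at y = +50 and -50 mm), at the height of the undersides of their necks; 55 mm to +x of the grip's centre, 1 mm lower. Tabs 10 wide, ending 20 behind the flange; necks 8 high; behind them lips reach 19 below the point. Gap flange to lip: 6.5 mm at the neck, 15 at the tip. Axes as for the grip.
- stand_slots (a point): Dark steel stand, fixed: two posts 50 wide, 5 thick, 208 mm tall, at y = +50 and -50. Point: on their front face, midway, level with the lower edges of the empty upper slots (30 wide, 46 high), 150 above the table. x into the stand, z up. Hung, hook_tray_tabs meets this point, axes alike; tabs enter 20 to 37 mm above that. A like tray hangs below, its grip's top 66 lower than the point.
- plain_tray_grip (a point): Bystander tray to leave alone: same size, material, grip, point and axes, but its back flange is plain, without tabs.

How it is judged:
At the end, for the whole second after the job is handed in: The hooked tray hangs in the upper slots: the point between its tabs within 10 mm (depth), 15 mm (sideways) and 6 mm (height) of the point between the slots' lower edges, level and in line with the stand within about 9 degrees (x of hook_tray_tabs in the frame of stand_slots between -0.01 and 0.01 m and y of hook_tray_tabs in the frame of stand_slots between -0.015 and 0.015 m and z of hook_tray_tabs in the frame of stand_slots between -0.006 and 0.006 m and angle between hook_tray_grip's own z axis and vertical below 0.15 rad and angle between the x axis of hook_tray_tabs and the x axis of stand_slots, either way round below 0.17 rad); the robot touches nothing.
It fails at once if the look-alike tray is moved by more than 30 mm (distance of plain_tray_grip from where it was at the start of the episode above 0.03 m).
It also fails if it takes over 40 s, if anything falls off the work surface, if the arm or the gripper's body presses on something with over 40 N, if the wrist force passes 120 N, or if a joint passes its speed limit or range.

## Working session

There is one attempt and no reset: what is moved stays moved. The work goes in short steps, Python scripts to look and compute and a tool call to move; the robot and the scene stay as the last step left them, time stands still between calls to the robot, and variables do not carry over. Pictures are saved under pics/ and viewed, at most 10 in all, crops included, and the job is handed in when it is done.

Besides the shell and the picture viewer there is one more tool, called after "Emit:" in YAML: its name, and indented under it one key for each argument. play_rows: Moves the arm, as the interface text tells. Its arguments: {"type":"object","properties":{"hand":{"type":"array","items":{"type":"number"}},"slide":{"type":"array","items":{"type":"array","items":{"type":"number"}}},"yaw":{"type":"array","items":{"type":"number"}},"force":{"type":"number"}},"required":["hand","slide","yaw"]}

```bash
ls; mkdir -p pics
python3 - <<'E'
from station import monitor, eyes
import cv2, numpy as np, pickle
s=monitor.get_state();print(s)
d={}
for n in("side","top","wrist"):
    c=eyes.read_camera(n);d[n]=c
    print(n,{k:(np.round(v,4).tolist() if k!='img' else v.shape) for k,v in c.items()})
pickle.dump((s,d),open('cam0.pkl','wb'))
cv2.imwrite('pics/side0.png',d['side']['img'][...,::-1]);cv2.imwrite('pics/top0.png',d['top']['img'][...,::-1])
E
```

```text
pics
{'t': 0.0, 'joint_pos': array([ 1.2527779 ,  0.53719009, -0.00443912,  1.53885942,  0.00255559,
        1.06729995, -0.07121106]), 'joint_velocities': array([-1.64080105e-03, -8.06890450e-04, -4.64242810e-04, -2.26313103e-04,
       -8.50597520e-04,  1.70768229e-05, -8.10987890e-04]), 'tau': array([-6.21818799e-05, -5.83411860e+01,  1.04855709e+00, -2.59103501e+01,
        1.22538125e-02,  9.58888850e-03,  2.79258728e-05]), 'tool_pos': array([ 0.1617959 , -0.628891  ,  0.23040291]), 'eef_rot': array([ 9.92081021e-01,  1.25596502e-01, -1.54168409e-04, -8.62023268e-04]), 'contact_force': array([0.12759028, 0.21491746, 0.04647219]), 'moment': array([-0.03332355, -0.01483507,  0.00662537]), 'gripper_force': 0.0, 'gripper_width': 0.08531480935313576}
side {'img': (384, 512, 3), 'vertical_fov': 48.7173, 'cx': 258.4818, 'cy': 193.5291, 'T': [[-0.9622, 0.1777, -0.2064, 0.3345], [-0.2719, -0.5792, 0.7685, 0.7526], [0.017, 0.7956, 0.6056, 0.7093], [0.0, 0.0, 0.0, 1.0]]}
top {'img': (384, 512, 3), 'vertical_fov': 50.01, 'cx': 265.982, 'cy': 184.4, 'T': [[-0.0068, 0.997, -0.0772, 0.4904], [-0.9999, -0.008, -0.0149, -0.003], [-0.0154, 0.0771, 0.9969, 1.0508], [0.0, 0.0, 0.0, 1.0]]}
wrist {'img': (384, 512, 3), 'vertical_fov': 63.2862, 'cx': 254.921, 'cy': 185.8951, 'hand_eye': [[0.0006, 0.9602, 0.2795, 0.0704], [1.0, -0.0005, -0.0003, 0.0002], [-0.0002, 0.2795, -0.9602, -0.1412], [0.0, 0.0, 0.0, 1.0]]}
```

View pics/top0.png

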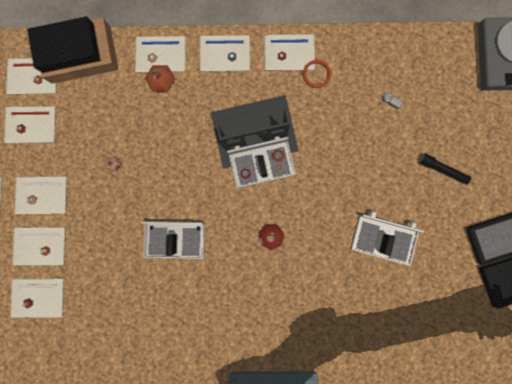

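View pics/side0.png

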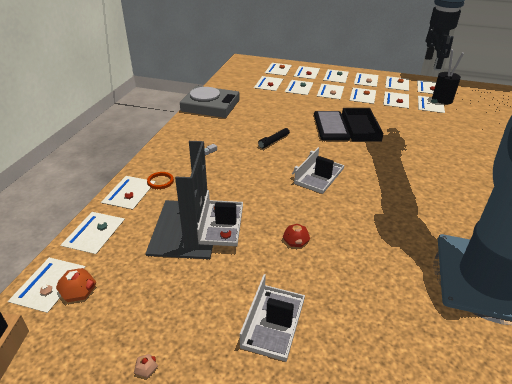

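```bash
cat > h.py <<'E'
import numpy as np, cv2, pickle
from scipy.spatial.transform import Rotation as R
def ray(c,uv,T=None):
    T=c['T'] if T is None else T
    h=c['img'].shape[0]; f=h/2/np.tan(np.radians(c['vertical_fov'])/2)
    d=np.array([(uv[0]-c['cx'])/f,-(uv[1]-c['cy'])/f,-1.]); return T[:3,3],T[:3,:3]@d
def plane(c,uv,z,T=None):
    o,d=ray(c,uv,T); return o+d*(z-o[2])/d[2]
def proj(c,p,T=None):
    T=c['T'] if T is None else T
    h=c['img'].shape[0]; f=h/2/np.tan(np.radians(c['vertical_fov'])/2)
    q=T[:3,:3].T@(np.asarray(p)-T[:3,3]); return np.array([c['cx']-f*q[0]/q[2],c['cy']+f*q[1]/q[2]])
def toolT(s):
    T=np.eye(4);T[:3,:3]=R.from_quat(s['eef_rot']).as_matrix();T[:3,3]=s['tool_pos'];return T
E
python3 - <<'E'
from h import *
s,d=pickle.load(open('cam0.pkl','rb'))
def crop(n,x,y,w,h,k): return cv2.resize(d[n]['img'][y:y+h,x:x+w,::-1],None,fx=k,fy=k,interpolation=cv2.INTER_CUBIC)
a=np.hstack([crop('top',205,90,100,75,4),crop('top',205+135,195,100,75,4)])
b=np.hstack([crop('side',145,135,100,75,4),crop('side',145,190,100,75,4)])
cv2.imwrite('pics/c1.png',np.vstack([a,b]))
E
```

```text
(no output)
```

View pics/c1.png

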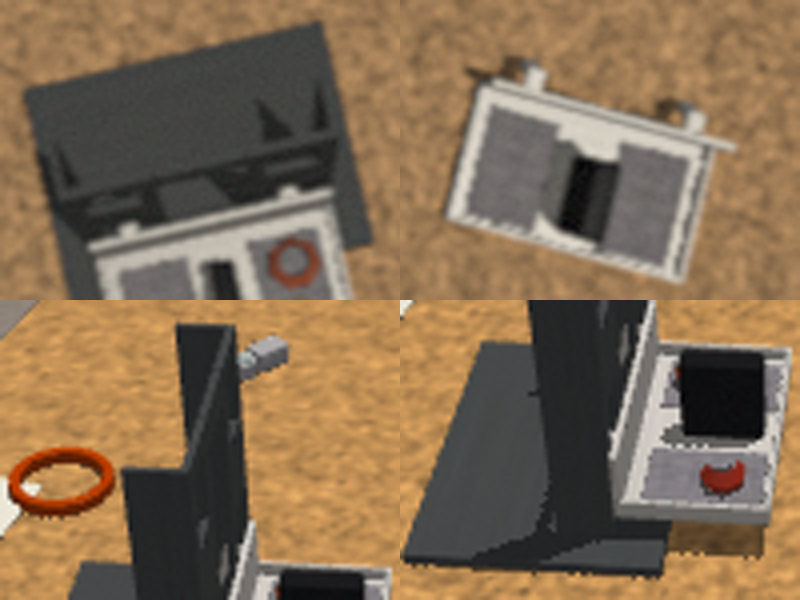

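Run:
```python
from h import *
np.set_printoptions(precision=4,suppress=True)
s,d=pickle.load(open('cam0.pkl','rb'));t=d['top'];S=d['side']
f=lambda x,y:(205+x/4-.4,90+y/4-.4)
g=lambda x,y:(340+(x-400)/4-.4,195+y/4-.4)
L=plane(t,f(52,200),.208);Rr=plane(t,f(335,140),.208);print('top edge',L,Rr,np.linalg.norm(L-Rr),(L+Rr)/2)
k=lambda x,y:(145+x/4-.4,135+(y-300)/4-.4)
a=plane(S,k(190,470),.208);b=plane(S,k(237,325),.208);print('side top edge',a,b,np.linalg.norm(a-b),(a+b)/2)
# hook tray: floor rim corners front z=.012; flange top corners z=.045
print('rim front',plane(t,g(447,218),.012),plane(t,g(685,282),.012))
A=plane(t,g(478,78),.045);B=plane(t,g(733,148),.045);print('flange',A,B,np.linalg.norm(A-B))
G=plane(t,g(590,197),.062);print('grip',G)
# grip by mask in top
print('side grip hooktray',plane(S,(325,168),.05))
```

```text
top edge [0.6497 0.1093 0.208 ] [ 0.6797 -0.0377  0.208 ] 0.15008460648164593 [0.6647 0.0358 0.208 ]
side top edge [0.6504 0.1029 0.208 ] [ 0.6817 -0.0407  0.208 ] 0.14694345185486604 [0.6661 0.0311 0.208 ]
rim front [ 0.4073 -0.1993  0.012 ] [ 0.3672 -0.3455  0.012 ]
flange [ 0.4941 -0.2137  0.045 ] [ 0.4509 -0.3661  0.045 ] 0.1584437439325011
grip [ 0.4232 -0.2746  0.062 ]
side grip hooktray [ 0.4132 -0.2523  0.05  ]
```

Emit:
play_rows:
  hand: [1,1,1,1,1,1,1,1]
  slide:
    - [2.8,-2.3,0]
    - [2.8,-2.3,0]
    - [2.8,-2.3,0]
    - [2.8,-2.3,0]
    - [2.8,-2.3,0]
    - [2.8,-2.3,0]
    - [2.8,-2.3,0]
    - [2.8,-2.3,0]
  yaw: [0,0,0,0,0,0,0,0]

```text
t: 0.82
tool_pos: [0.3336, -0.3938, 0.2312]
eef_rot: [0.992, 0.126, -0.0, -0.0]
contact_force: [1.1, -1.1, -0.6]
gripper_width: 0.0854
gripper_force: 0.0
```

Emit:
play_rows:
  hand: [1,1,1,1,1,1,1,1]
  slide:
    - [2.8,-2.3,0]
    - [2.8,-2.3,0]
    - [2.8,-2.3,0]
    - [2.8,-2.3,0]
    - [0,0,0]
    - [0,0,0]
    - [0,0,0]
    - [0,0,0]
  yaw: [0,0,0,6,6,6,6,6]

```text
t: 1.48
tool_pos: [0.4185, -0.2781, 0.2311]
eef_rot: [0.99, -0.138, -0.0, -0.0]
contact_force: [0.4, -0.3, -0.4]
gripper_width: 0.0853
gripper_force: 0.0
```

Emit:
play_rows:
  hand: [1,1]
  slide:
    - [0,0,0]
    - [0,0,0]
  yaw: [0,0]

```text
t: 1.65
tool_pos: [0.4185, -0.2783, 0.2312]
eef_rot: [0.991, -0.134, -0.0, -0.0]
contact_force: [0.4, 0.6, 0.1]
gripper_width: 0.085
gripper_force: 0.0
```

Run:
```python
from h import *
from station import monitor, eyes
s=monitor.get_state();c=eyes.read_camera('wrist');t=eyes.read_camera('top');pickle.dump((s,c,t),open('w1.pkl','wb'))
print(s['t'],s['tool_pos'],s['eef_rot'],s['contact_force'])
cv2.imwrite('pics/w1.png',c['img'][...,::-1])
```

```text
1.65 [ 0.41847882 -0.27834835  0.23115361] [ 9.91000403e-01 -1.33858762e-01 -1.82882975e-04 -4.52304751e-07] [0.3827102  0.55219235 0.05274029]
```

View pics/w1.png

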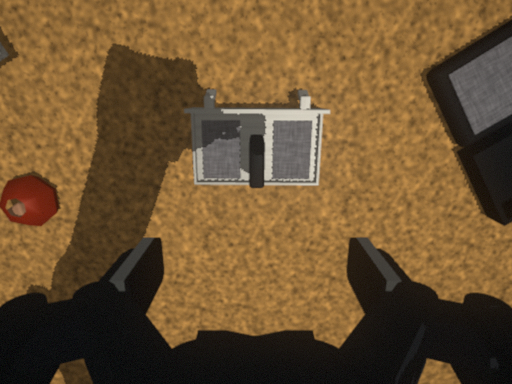

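Run:
```python
from h import *
np.set_printoptions(precision=4,suppress=True)
s,c,t=pickle.load(open('w1.pkl','rb'));T0=toolT(s);T=T0@c['hand_eye']
g=c['img'].astype(int)
m=(g.max(2)<45).astype(np.uint8);m[:, :235]=0;m[:,280:]=0;m[:130]=0;m[195:]=0
ys,xs=np.nonzero(m);print('grip px',xs.min(),xs.max(),ys.min(),ys.max())
loc=lambda p:(np.linalg.inv(T0)@np.r_[p,1])[:3]
for r in range(132,192,6):
    q=np.nonzero(m[r])[0]
    if len(q):print(r,q.min(),q.max())
for n,uv,z in [('flL',(185,109),.045),('flR',(330,110),.045),('rimL',(194.5,184.5),.012),('rimR',(320,184.5),.012),('gtopback',(257,135.5),.062),('gtopfront',(257,187),.062)]:
    p=plane(c,uv,z,T);print(n,p,loc(p))
# flange top row fit: gradient of rows
gr=cv2.cvtColor(c['img'],cv2.COLOR_RGB2GRAY).astype(float)
for col in (222,240,270,290,316): print(col,gr[100:120,col].astype(int), gr[176:190,col].astype(int))
```

```text
grip px 250 263 135 186
138 250 262
144 250 263
150 250 263
156 250 262
162 250 262
168 250 251
174 250 262
180 250 250
186 252 253
flL [ 0.4922 -0.2252  0.045 ] [ 0.0571 -0.0708  0.1861]
flR [ 0.4521 -0.3677  0.045 ] [0.0562 0.0773 0.1861]
rimL [ 0.4062 -0.2002  0.012 ] [-0.0325 -0.0721  0.2192]
rimR [ 0.3662 -0.3458  0.012 ] [-0.0325  0.0789  0.2192]
gtopback [ 0.4489 -0.2894  0.062 ] [0.0323 0.0026 0.1691]
gtopfront [ 0.3975 -0.2754  0.062 ] [-0.0209  0.0027  0.1692]
222 [125 125 111  85  66  64  64  68 100 160 162 119  92  87  83  84  85  86
  87  82] [101 103 136 124  84  84 146 175 166 147 132 131 131 132]
240 [119 120 115  89  64  61  62  66  86 161 192 195 192 145  91  83  86  88
  88  87] [136 140 163 181 137  88 130 170 167 144 130 123 113 102]
270 [117 122 130 102  73  72  71  72  84 144 190 201 205 203 200 198 199 200
 201 205] [199 196 192 148  89  81 139 184 184 152 130 128 126 127]
290 [ 75  75  73  71  69  66  66  69  83 148 195 205 206 209 206 203 204 206
 208 208] [105 106 131 159 151 111 122 177 186 147 117 111 117 120]
316 [124 127 133 135 128 118  97  74  76 127 185 207 208 210 209 206 178 161
 189 207] [143 144 156 166 165 166 175 194 203 162 124 122 122 124]
```

Emit:
play_rows:
  hand: [1,1,1,1,1,1,1,1]
  slide:
    - [0.5,0.3,0]
    - [0,0,3.5]
    - [0,0,3.5]
    - [0,0,3.5]
    - [0,0,3.5]
    - [0,0,3.5]
    - [0,0,2.0]
    - [0,0,1.5]
  yaw: [0,0,0,0,0,0,0,0]

```text
t: 2.42
tool_pos: [0.4216, -0.2823, 0.0187]
eef_rot: [0.991, -0.135, -0.001, -0.001]
contact_force: [-0.1, 0.0, 1.1]
gripper_width: 0.0853
gripper_force: 0.0
```

Emit:
play_rows:
  hand: [1,0,0,0,0,0,0,0]
  slide:
    - [0,0,0]
    - [0,0,0]
    - [0,0,0]
    - [0,0,0]
    - [0,0,0]
    - [0,0,0]
    - [0,0,0]
    - [0,0,0]
  yaw: [0,0,0,0,0,0,0,0]
  force: 60

```text
t: 3.08
tool_pos: [0.4232, -0.2829, 0.0221]
eef_rot: [0.991, -0.135, 0.001, 0.0]
contact_force: [-0.7, 0.8, 6.4]
gripper_width: 0.0152
gripper_force: 59.8
```

Emit:
play_rows:
  hand: [0,0,0,0,0,0]
  slide:
    - [0,0,0]
    - [0,0,0]
    - [0,0,0]
    - [0,0,0]
    - [0,0,0]
    - [0,0,0]
  yaw: [0,0,0,0,0,0]

```text
t: 3.58
tool_pos: [0.4232, -0.2829, 0.0221]
eef_rot: [0.991, -0.135, 0.001, 0.0]
contact_force: [0.3, 0.4, 5.9]
gripper_width: 0.0155
gripper_force: 59.8
```

Emit:
play_rows:
  hand: [0,0,0,0,0,0,0,0]
  slide:
    - [0,0,-0.5]
    - [0,0,-1.5]
    - [0,0,-2.5]
    - [0,0,-3]
    - [0,0,-3]
    - [0,0,-2.5]
    - [0,0,-1.5]
    - [0,0,-0.5]
  yaw: [0,0,0,0,0,0,0,0]

```text
t: 4.25
tool_pos: [0.4234, -0.2833, 0.1739]
eef_rot: [0.991, -0.136, 0.002, 0.001]
contact_force: [0.8, 0.1, -5.0]
gripper_width: 0.0149
gripper_force: 59.0
```

Emit:
play_rows:
  hand: [0,0,0,0,0,0,0,0]
  slide:
    - [0.1,-1,0]
    - [0.2,-2,0]
    - [0.3,-3,0]
    - [0.3,-3,0]
    - [0.3,-3,0]
    - [0.3,-3,0]
    - [0.3,-3,0]
    - [0.3,-3,0]
  yaw: [0,0,0,0,0,0,0,0]

```text
t: 4.92
tool_pos: [0.498, -0.0835, 0.1694]
eef_rot: [0.991, -0.135, -0.002, -0.0]
contact_force: [0.3, 0.1, -4.1]
gripper_width: 0.0154
gripper_force: 58.9
```

Emit:
play_rows:
  hand: [0,0,0,0,0,0,0,0]
  slide:
    - [0.3,-3,0]
    - [0.3,-3,0]
    - [0.2,-2.5,0]
    - [0,-1,0]
    - [0,0,0]
    - [0,0,0]
    - [0,0,0]
    - [0,0,0]
  yaw: [0,-2,-4,-5,-5,-5,-4,-2.5]

```text
t: 5.58
tool_pos: [0.5288, 0.0048, 0.1692]
eef_rot: [0.994, 0.106, -0.002, -0.0]
contact_force: [-0.7, 0.3, -5.0]
gripper_width: 0.0152
gripper_force: 59.0
```

Emit:
play_rows:
  hand: [0,0,0,0]
  slide:
    - [0,0,0]
    - [0,0,0]
    - [0,0,0]
    - [0,0,0]
  yaw: [0,0,0,0]

```text
t: 5.92
tool_pos: [0.5301, 0.0041, 0.1707]
eef_rot: [0.995, 0.104, -0.001, -0.0]
contact_force: [-0.0, -0.1, -3.6]
gripper_width: 0.0154
gripper_force: 59.0
```

Run:
```python
from h import *
from station import monitor, eyes
s=monitor.get_state();c={n:eyes.read_camera(n) for n in('wrist','top','side')};pickle.dump((s,c),open('w2.pkl','wb'))
print(s['t'],s['tool_pos'],s['eef_rot'],s['contact_force'],s['gripper_width'])
k=lambda n,x,y,w,h,z:cv2.resize(c[n]['img'][y:y+h,x:x+w,::-1],None,fx=z,fy=z,interpolation=cv2.INTER_CUBIC)
w=c['wrist']['img'][:,:,::-1]
cv2.imwrite('pics/w2.png',np.hstack([cv2.resize(w,(400,300)),k('side',140,120,133,100,3)[:300,:399]]))
cv2.imwrite('pics/w2w.png',w)
```

```text
5.9167 [0.53011548 0.00407275 0.17073877] [ 9.94623341e-01  1.03557427e-01 -5.13484659e-04 -7.77707050e-05] [-0.03008164 -0.11739093 -3.5640977 ] 0.015439027526352333
```

View pics/w2.png

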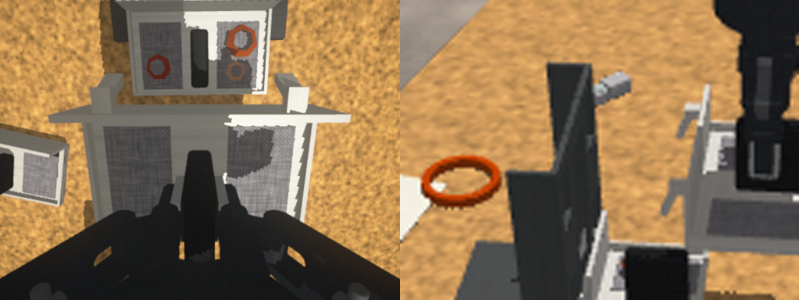

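Run:
```python
from h import *
np.set_printoptions(precision=4,suppress=True)
s,c=pickle.load(open('w2.pkl','rb'));T0=toolT(s);w=c['wrist'];T=T0@w['hand_eye']
g=cv2.cvtColor(w['img'],cv2.COLOR_RGB2GRAY).astype(int)
for col in (90,180,240,300,360,420):print(col,g[128:160,col])
for r in (104,112,120,128):print(r,'L',g[r,108:165],'\n R',g[r,360:405])
print('flange row146 L',g[150,55:75],'R',g[150,440:456])
```

```text
90 [188 182 180 173 160 151 143 135 130 128 139 128 110 102 104 106 105 105
 105 111 115 117 115 116 114 114 116 114 116 138 158 160]
180 [ 71  73  73  71  70  80  97 104 100 101 101 103 101 102 105 104 104 104
 108 113 116 117 117 117 116 117 116 115 115 115 116 117]
240 [ 95  96  94  92  88  95 102 103 103 105 106 103 104 102 106 104 107 105
 107 114 119 118 118 119 118 117 117 118 118 118 118 118]
300 [ 80  87  93  97  99 105 107 107 109 108 110 107 109 108 110 112 106 113
 172 239 248 248 247 247 248 247 247 247 247 248 249 251]
360 [157 158 161 167 166 143 120 109 112 111 112 112 113 113 115 115 113 116
 170 236 247 246 246 245 246 246 246 246 246 245 245 247]
420 [140 135 127 115 113 126 143 152 156 157 155 132 112 112 113 114 109 115
 161 223 237 235 236 236 235 235 236 236 221 180 165 171]
104 L [146 143 140 145 150 158 160 159 162 161 162 164 168 172 174 172 168 168
 169 165 140 115 106 106 107 108 108 110 109 107 109 110 109 111 112 111
 109 111 110 112 112 110 110 105 104 101  98  99 100 103  98  94  88  88
  91  91  87] 
 R [132 135 132 120 115 115 113 113 113 115 115 115
[... 883 characters left out ...]
 239 238 239 240 241 242 241 241 241 240 241 241 241 240 240 231 206
 190 192 194 192 187 182 180 167 151]
128 L [147 155 161 163 166 172 179 178 146 116 114 113 114 115 115 113 115 116
 115 112 116 117 117 117 117 119 117 118 117 116 117 120 116 109 102 101
 101 100 102 101  96  90  90  90  87  85  78  76  75  83  90  97  97 100
 102 103 102] 
 R [157 143 120 106 105 108 104 112 176 232 242 240 240 240 241 241 241 241
 239 239 240 241 242 242 242 241 243 242 241 242 241 241 241 234 192 151
 151 157 162 168 170 173 174 173 175]
flange row146 L [175 181 186 190 188 178 152 124 114 113 115 113 115 115 113 112 114 115
 114 115] R [230 231 230 230 230 230 230 229 207 174 163 167 172 173 173 169]
```

Run:
```python
from h import *
s,c=pickle.load(open('w2.pkl','rb'))
k=lambda n,x,y,w,h,z:cv2.resize(c[n]['img'][y:y+h,x:x+w,::-1],None,fx=z,fy=z,interpolation=cv2.INTER_CUBIC)
cv2.imwrite('pics/w2b.png',np.vstack([k('wrist',52,92,400,75,2),np.hstack([k('top',200,85,100,75,4),k('side',170,130,100,75,4)])]))
```

```text
(no output)
```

View pics/w2b.png

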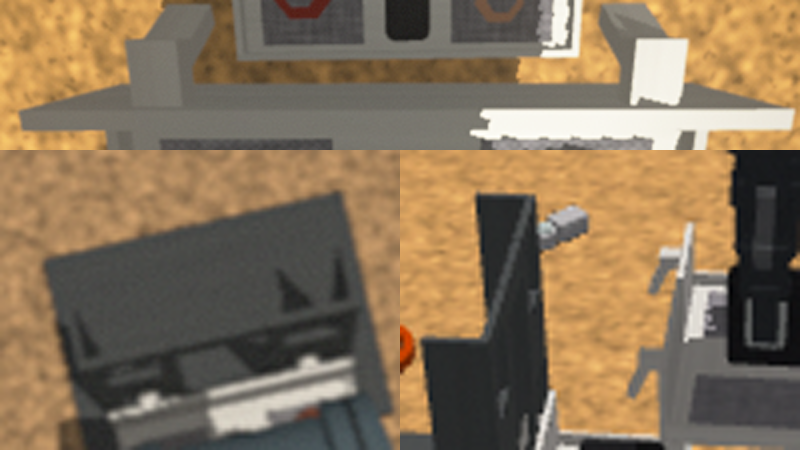

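Run:
```python
from h import *
np.set_printoptions(precision=4,suppress=True)
s,c=pickle.load(open('w2.pkl','rb'));T0=toolT(s);w=c['wrist'];T=T0@w['hand_eye'];z=s['tool_pos'][2]
loc=lambda p:(np.linalg.inv(T0)@np.r_[p,1])[:3]
P={}
for n,uv,dz in [('flTopL',(61.5,146.2),.0229),('flTopR',(448.5,145.8),.0229),('tipL1',(115.5,111.5),.0179),('tipL2',(140.5,111.5),.0179),('tipR1',(370,111),.0179),('tipR2',(396,111),.0179)]:
    p=plane(w,uv,z+dz,T);P[n]=p;print(n,p,loc(p))
d=P['flTopL']-P['flTopR'];print('tray x yaw',np.degrees(np.arctan2(-d[0],d[1])),'tool yaw',np.degrees(np.arctan2(T0[1,0],T0[0,0])))
t,S=c['top'],c['side']
f=lambda x,y:(200+x/4-.4,85+(y-150)/4-.4)
k=lambda x,y:(170+(x-400)/4-.4,130+(y-150)/4-.4)
L=plane(t,f(80,368),.208);Rr=plane(t,f(357,310),.208);print('top',L,Rr,np.linalg.norm(L-Rr),(L+Rr)/2)
a=plane(S,k(488,340),.208);b=plane(S,k(535,196),.208);print('side',a,b,np.linalg.norm(a-b),(a+b)/2)
# base plate corners z~0: top view back edge
q=[plane(t,f(*u),.006) for u in ((43,262),(342,193))];print('base back',q);e=q[0]-q[1];print(np.degrees(np.arctan2(-e[0],e[1])))
# edge triangulated height check
o1,d1=ray(t,f(357,310));o2,d2=ray(S,k(535,196));A=np.c_[d1,-d2];x=np.linalg.lstsq(A,o2-o1,rcond=None)[0];print('tri R',o1+x[0]*d1,o2+x[1]*d2)
o1,d1=ray(t,f(80,368));o2,d2=ray(S,k(488,340));A=np.c_[d1,-d2];x=np.linalg.lstsq(A,o2-o1,rcond=None)[0];print('tri L',o1+x[0]*d1,o2+x[1]*d2)
```

```text
flTopL [0.5656 0.0866 0.1936] [ 0.0517 -0.0735 -0.0229]
flTopR [ 0.5962 -0.0576  0.1936] [ 0.052  0.074 -0.023]
tipL1 [0.5821 0.0697 0.1886] [ 0.0644 -0.0535 -0.018 ]
tipL2 [0.5841 0.0602 0.1886] [ 0.0644 -0.0438 -0.018 ]
tipR1 [ 0.6025 -0.0262  0.1886] [ 0.0646  0.0445 -0.018 ]
tipR2 [ 0.6046 -0.036   0.1886] [ 0.0646  0.0545 -0.018 ]
tray x yaw 11.9810445416325 tool yaw 11.888129412097854
top [0.6507 0.1052 0.208 ] [ 0.6797 -0.0387  0.208 ] 0.14682513385921106 [0.6652 0.0332 0.208 ]
side [0.6514 0.1032 0.208 ] [ 0.6823 -0.0392  0.208 ] 0.14579433921848475 [0.6669 0.032  0.208 ]
base back [array([0.7587, 0.1552, 0.006 ]), array([ 0.802 , -0.0385,  0.006 ])]
12.603035532505523
tri R [ 0.6797 -0.0387  0.2083] [ 0.6818 -0.0381  0.2087]
tri L [0.6504 0.105  0.2094] [0.6505 0.105  0.2094]
```

Emit:
play_rows:
  hand: [0,0,0,0,0,0,0,0]
  slide:
    - [0.7,0,0.2]
    - [1.5,0,0]
    - [1.5,0,0]
    - [1,0,0]
    - [0.8,0,0]
    - [0.5,0,0]
    - [0,0,0]
    - [0,0,0]
  yaw: [0,0,0,0,0,0,0,0]

```text
t: 6.73
tool_pos: [0.5889, 0.0162, 0.169]
eef_rot: [0.995, 0.104, -0.0, 0.0]
contact_force: [-0.7, -0.1, -3.2]
gripper_width: 0.0155
gripper_force: 59.0
```

Run:
```python
from h import *
from station import monitor, eyes
s=monitor.get_state();c={n:eyes.read_camera(n) for n in('wrist','top','side')};pickle.dump((s,c),open('w3.pkl','wb'))
print(s['t'],s['tool_pos'],s['eef_rot'],s['contact_force'],s['gripper_width'])
k=lambda n,x,y,w,h,z:cv2.resize(c[n]['img'][y:y+h,x:x+w,::-1],None,fx=z,fy=z,interpolation=cv2.INTER_CUBIC)
cv2.imwrite('pics/w3.png',np.vstack([k('wrist',52,32,400,150,2),np.hstack([k('top',200,85,100,70,4),k('side',165,140,100,70,4)])]))
```

```text
6.7333 [0.58892381 0.01618508 0.16899136] [ 9.94587447e-01  1.03902117e-01 -4.00906180e-04  2.06390207e-05] [-0.69153627 -0.12679816 -3.16711738] 0.015500362231505136
```

View pics/w3.png

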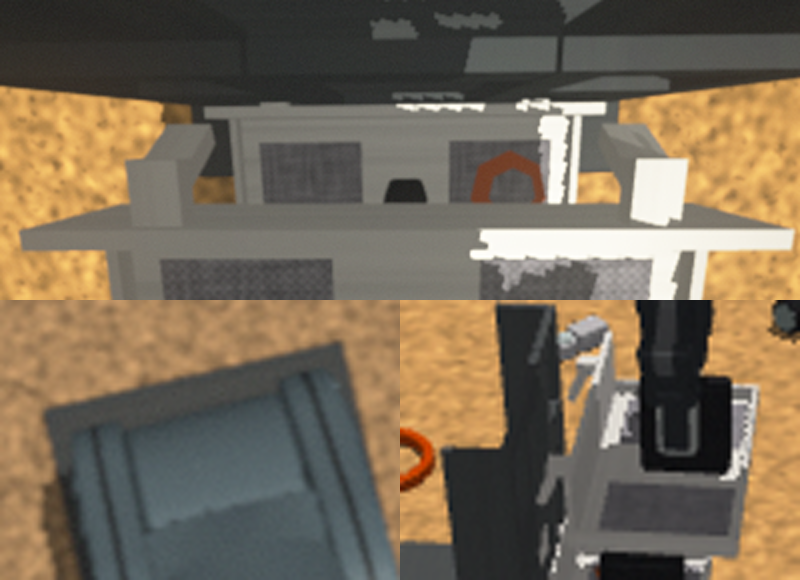

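Run:
```python
from h import *
np.set_printoptions(precision=4,suppress=True)
s,c=pickle.load(open('w3.pkl','rb'));T0=toolT(s);w=c['wrist'];T=T0@w['hand_eye']
loc=lambda p:(np.linalg.inv(T0)@np.r_[p,1])[:3]
for uv in [(174.5,68),(332,68),(52,69),(450,69),(174.5,49),(332,49)]:print(uv,loc(plane(w,uv,.208,T)))
g=cv2.cvtColor(w['img'],cv2.COLOR_RGB2GRAY).astype(int)
for col in (80,140,250,300,400,440):print(col,g[40:88,col])
print(g[62,150:200],g[62,310:350])
```

```text
(174.5, 68) [ 0.0784 -0.0245 -0.0391]
(332, 68) [ 0.0785  0.0239 -0.0391]
(52, 69) [ 0.0781 -0.0622 -0.0391]
(450, 69) [ 0.0782  0.0603 -0.0391]
(174.5, 49) [ 0.0838 -0.0241 -0.0391]
(332, 49) [ 0.0839  0.0235 -0.0391]
80 [ 37  38  40  43  42  42  43  41  42  42  42  43  43  45  49  48  47  46
  47  50  49  49  50  49  47  50  50  50  49  52  49  47  48  50  49  47
  48  73 134 157 155 163 171 174 173 168 169 169]
140 [ 38  38  42  37  43  40  41  42  40  41  42  42  44  44  47  48  48  49
  47  46  49  46  48  48  49  47  48  47  49  44  45  42  43  48  48  48
  50  50  49  48  47  47  44  57  85 100 102  98]
250 [ 45  45  55  75  83  82  88  88  85  86  81  66  50  47  50  50  51  50
  50  49  49  51  50  45  50  52  50  54  49  43  43  42  44  47  48  49
  47  49  79  92  97  78  51  73 177 171 131 125]
300 [ 83  86  88  88  77  69  55  49  47  51  68  87  95  94  97  95  95  96
  93  96  96  95  97  96  96  97  96  88  69  54  53  51  50  45  47  46
  45  45  46  51  54  53  54  78 115 128 127 127]
400 [ 40  40  40  42  42  43  42  42  44  67  82  87  86  86  86  86  86  87
  88  86  88  86  90  90  90  88  82  67  57  52  51  47  48  49  52  54
  66 125 166 175 180 186 186 182 177 166 159 155]
440 [ 41  41  45  39  41  41  41  41  53  73  84  84  83  84  84  85  84  85
  84  84  84  86  86  84  86  85  71  54  54  55  55  61 116 147 151 158
 159 159 156 152 151 150 152 155 159 162 170 175]
[43 45 46 46 48 48 48 47 48 47 48 48 48 48 49 49 48 46 48 45 47 49 44 42
 42 42 49 47 49 49 48 48 48 47 48 49 49 50 49 44 48 47 46 48 48 48 46 48
 47 48] [97 97 96 97 96 97 95 97 97 95 96 94 96 95 96 96 97 96 95 88 66 44 49 79
 94 94 93 94 92 92 91 93 92 94 94 93 93 93 92 91]
```

Emit:
play_rows:
  hand: [0,0,0,0,0,0]
  slide:
    - [0.5,0,0]
    - [0.6,0,0]
    - [0.6,0,0]
    - [0.5,0,0]
    - [0,0,0]
    - [0,0,0]
  yaw: [0,0,0,0,0,0]

```text
t: 7.38
tool_pos: [0.611, 0.021, 0.1691]
eef_rot: [0.995, 0.104, -0.0, -0.0]
contact_force: [-1.2, 0.2, -3.9]
gripper_width: 0.0153
gripper_force: 59.0
```

Emit:
play_rows:
  hand: [0,0,0,0]
  slide:
    - [0.1,0,0]
    - [0.1,0,0]
    - [0,0,0]
    - [0,0,0]
  yaw: [0,0,0,0]

```text
t: 7.72
tool_pos: [0.6126, 0.0212, 0.1693]
eef_rot: [0.995, 0.104, -0.0, 0.0]
contact_force: [-0.4, -0.5, -4.0]
gripper_width: 0.0157
gripper_force: 59.0
```

Emit:
play_rows:
  hand: [0,0,0,0,0,0]
  slide:
    - [0,0,0.4]
    - [0,0,0.5]
    - [0,0,0.4]
    - [0,0,0.3]
    - [0,0,0]
    - [0,0,0]
  yaw: [0,0,0,0,0,0]

```text
t: 8.22
tool_pos: [0.6125, 0.0212, 0.1529]
eef_rot: [0.995, 0.104, -0.0, -0.0]
contact_force: [-0.5, -0.4, -4.0]
gripper_width: 0.0154
gripper_force: 59.0
```

Emit:
play_rows:
  hand: [0,0,0,0,0,0]
  slide:
    - [0,0,0.3]
    - [0,0,0.3]
    - [0,0,0.2]
    - [0,0,0.1]
    - [0,0,0]
    - [0,0,0]
  yaw: [0,0,0,0,0,0]

```text
t: 8.72
tool_pos: [0.6127, 0.0212, 0.1443]
eef_rot: [0.995, 0.104, -0.0, -0.0]
contact_force: [1.2, 0.9, -3.9]
gripper_width: 0.0152
gripper_force: 59.0
```

Emit:
play_rows:
  hand: [0,0,0,0,0,0]
  slide:
    - [0,0,0.1]
    - [0,0,0.1]
    - [0,0,0.1]
    - [0,0,0]
    - [0,0,0]
    - [0,0,0]
  yaw: [0,0,0,0,0,0]

```text
t: 9.22
tool_pos: [0.6132, 0.0213, 0.1415]
eef_rot: [0.995, 0.104, 0.001, -0.0]
contact_force: [1.6, 0.6, -3.2]
gripper_width: 0.0156
gripper_force: 59.1
```

Emit:
play_rows:
  hand: [0,0,0,0,0,0]
  slide:
    - [0,0,0.1]
    - [0,0,0.1]
    - [0,0,0]
    - [0,0,0]
    - [0,0,0]
    - [0,0,0]
  yaw: [0,0,0,0,0,0]

```text
t: 9.72
tool_pos: [0.6136, 0.0213, 0.1399]
eef_rot: [0.995, 0.104, 0.001, -0.0]
contact_force: [3.0, 0.4, 2.6]
gripper_width: 0.0152
gripper_force: 59.9
```

Emit:
play_rows:
  hand: [0,0,0,0,0]
  slide:
    - [0.05,0,0.1]
    - [0,0,0.1]
    - [0,0,0]
    - [0,0,0]
    - [0,0,0]
  yaw: [0,0,0,0,0]

```text
t: 10.13
tool_pos: [0.6133, 0.0213, 0.1379]
eef_rot: [0.995, 0.104, 0.0, 0.0]
contact_force: [-0.5, 0.3, 6.3]
gripper_width: 0.0156
gripper_force: 60.5
```

Run:
```python
from h import *
from station import monitor, eyes
np.set_printoptions(precision=4,suppress=True)
s=monitor.get_state();c={n:eyes.read_camera(n) for n in('wrist','side')};pickle.dump((s,c),open('w4.pkl','wb'))
print(s['t'],s['tool_pos'],s['eef_rot'],s['contact_force'],s['moment'])
k=lambda n,x,y,w,h,z:cv2.resize(c[n]['img'][y:y+h,x:x+w,::-1],None,fx=z,fy=z,interpolation=cv2.INTER_CUBIC)
cv2.imwrite('pics/w4.png',np.vstack([k('wrist',52,32,400,140,2)[:,:800],k('side',150,130,160,64,5)]))
```

```text
10.1333 [0.6133 0.0213 0.1379] [0.9946 0.1039 0.0002 0.0001] [-0.4545  0.3219  6.3053] [ 0.0797 -0.3932  0.1219]
```

View pics/w4.png

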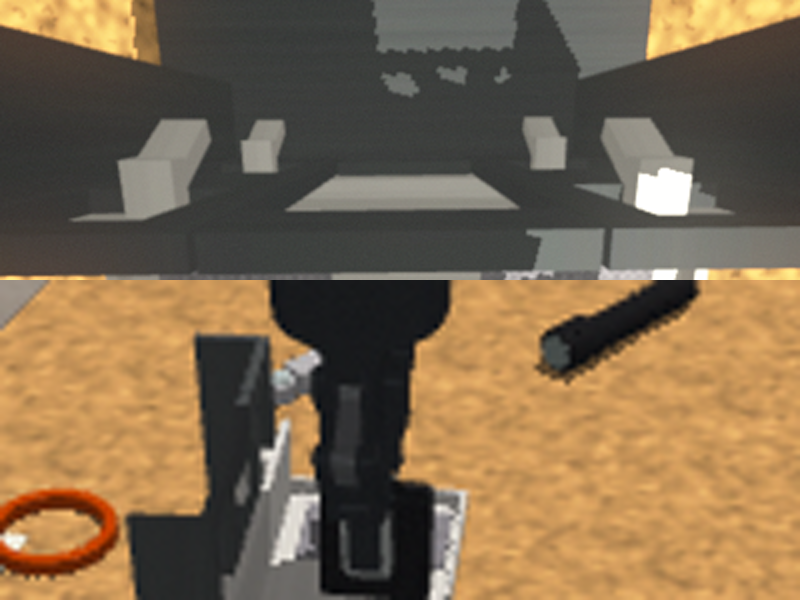

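Emit:
play_rows:
  hand: [0,0,0,0,0]
  slide:
    - [0,0,0.1]
    - [0,0,0.1]
    - [0,0,0]
    - [0,0,0]
    - [0,0,0]
  yaw: [0,0,0,0,0]

```text
t: 10.65
tool_pos: [0.6131, 0.0211, 0.1365]
eef_rot: [0.995, 0.104, -0.0, 0.0]
contact_force: [-2.8, -0.9, 12.2]
gripper_width: 0.0155
gripper_force: 61.4
```

Emit:
play_rows:
  hand: [0,0,1,1,1,1,1,1]
  slide:
    - [0,0,-0.15]
    - [0,0,0]
    - [0,0,0]
    - [0,0,0]
    - [0,0,0]
    - [0,0,0]
    - [0,0,0]
    - [0,0,0]
  yaw: [0,0,0,0,0,0,0,0]

```text
t: 11.32
tool_pos: [0.613, 0.0213, 0.1366]
eef_rot: [0.995, 0.104, -0.0, -0.0]
contact_force: [-0.8, -0.1, -0.8]
gripper_width: 0.085
gripper_force: 0.0
```

Emit:
play_rows:
  hand: [1,1,1,1,1,1,1,1]
  slide:
    - [0,0,-0.5]
    - [0,0,-1]
    - [0,0,-2]
    - [0,0,-2]
    - [0,0,-2]
    - [0,0,-1.5]
    - [0,0,0]
    - [0,0,0]
  yaw: [0,0,0,0,0,0,0,0]

```text
t: 11.98
tool_pos: [0.6139, 0.0213, 0.2282]
eef_rot: [0.995, 0.104, 0.001, 0.0]
contact_force: [0.6, -0.5, 0.1]
gripper_width: 0.0854
gripper_force: 0.0
```

Emit:
play_rows:
  hand: [1,1,1,1,1,1,1,1]
  slide:
    - [-2,0,0]
    - [-3,0,0]
    - [-3,0,0]
    - [-3,0,0]
    - [-3,0,0]
    - [-1,0,0]
    - [0,0,0]
    - [0,0,0]
  yaw: [0,0,0,0,0,0,0,0]

```text
t: 12.65
tool_pos: [0.4668, -0.0098, 0.2267]
eef_rot: [0.995, 0.104, 0.0, 0.0]
contact_force: [1.7, 0.1, 0.7]
gripper_width: 0.0853
gripper_force: 0.0
```

Run:
```python
from h import *
from station import monitor, eyes
np.set_printoptions(precision=4,suppress=True)
s=monitor.get_state();c={n:eyes.read_camera(n) for n in('wrist','side','top')};pickle.dump((s,c),open('w5.pkl','wb'))
print(s['t'],s['tool_pos'],s['eef_rot'],s['contact_force'],s['moment'])
k=lambda n,x,y,w,h,z:cv2.resize(c[n]['img'][y:y+h,x:x+w,::-1],None,fx=z,fy=z,interpolation=cv2.INTER_CUBIC)
cv2.imwrite('pics/w5.png',np.hstack([cv2.resize(k('wrist',0,0,512,384,1),(400,300)),k('side',160,140,100,120,4)[:300,:400] if 0 else cv2.resize(k('side',160,140,120,90,1),(400,300),interpolation=cv2.INTER_CUBIC)]))
```

```text
12.65 [ 0.4668 -0.0098  0.2267] [0.9946 0.1038 0.0002 0.    ] [1.6633 0.0978 0.7459] [ 0.0279 -0.0531 -0.0119]
```

View pics/w5.png

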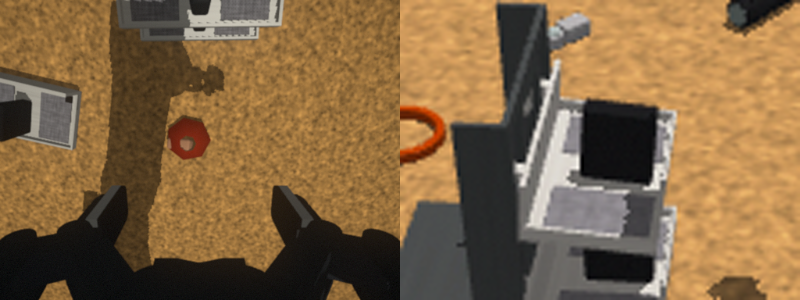

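Run:
```python
from h import *
np.set_printoptions(precision=2,suppress=True)
s,c=pickle.load(open('w5.pkl','rb'));S=c['side']
y=np.radians(12);M=np.array([[np.cos(y),-np.sin(y),0],[np.sin(y),np.cos(y),0],[0,0,1]])
f=lambda p:(proj(S,M@np.array(p)+[.6656,.0335,.150])-[160,140])*3.333+[400,0]
for dz in (0,.006,.015):
  print(dz,'flange far',f((-.001,-.075,.013+dz)),'grip top back/front',f((-.030,.008,.03+dz)),f((-.080,.008,.03+dz)),'front near bottom corner',f((-.091,.075,-.032+dz)),'front far rim',f((-.091,-.075,-.02+dz)))
```

```text
0 flange far [551.57  58.3 ] grip top back/front [572.87 106.01] [648.18 109.9 ] front near bottom corner [655.27 248.16] front far rim [677.09 102.91]
0.006 flange far [551.08  51.17] grip top back/front [572.42  98.48] [648.03 102.36] front near bottom corner [655.14 241.04] front far rim [677.05  96.06]
0.015 flange far [550.33  40.38] grip top back/front [571.73  87.07] [647.79  90.95] front near bottom corner [654.94 230.25] front far rim [676.99  85.68]
```

```bash
python3 -c "
from station import ctrl;print(ctrl.job_done())"
```

```text
the job is handed in; nothing more can be done
None
```

The hooked tray hangs in the upper slots of the stand and is released. The side camera shows it seated and about level, to within a few mm. The arm is clear of everything, the plain tray was not touched, and I handed the job in at about 13 s; no verdict came back.

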